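# Set a shaft extension blank against the length stop and clamp it for sawing

## Task

Take the black graphite blank from the wooden rest, lay it in the V-groove of the blue trimming jig and push it along, under the clamp, until its end bears on the tip of the stop screw: hold a light, definite push on it for a moment, but never more than 15 N, because the screw is set to length and must not be rammed. Then swing the red cam lever all the way over so that the blank is clamped there, still touching the stop, and let go. Leave the steel blank, the glue bottle, the tape roll and the scissors where they are.

Things in the scene. Friction and masses are not known exactly. Their poses are not given: they have to be found in the camera images.
- blank: black graphite rod (shaft extension blank), plain cylinder 16 mm in diameter and 260 mm long, about 85 g, both ends alike. Origin at its middle, on its axis; x along the rod. It lies in two notches of the wooden rest, its axis 24 mm above the bench.
- rest: fixed wooden rest: two light crossbars (20 mm thick, 24 mm high, at x = +-65 mm), a dark batten 20 wide, 8 mm high between them along y = 0. Each bar has open-topped notches 18 mm wide, 8 mm deep at y = +32 and -32 mm: the black blank lies in one pair, the steel one in the other, along x; grip between the bars. Origin under its middle, z up.
- jig: fixed trimming jig: blue base plate 315 x 100 x 10 mm, on it an aluminium rail 30 mm wide with a 90-degree V-groove, open at the top, from x = -130 mm (open rear end; a blank may stick out beyond it) to x = +170 mm. Rail top 31.4 mm above the bench. Origin on the bench under the groove's centreline; x along the groove towards the stop, z up, the lever closes towards +y.
- groove (a point): point above the jig's origin on the axis of a blank lying in the groove: 35.3 mm above the bench, 3.9 mm above the rail's flat top; axes as the jig's.
- lever (a joint): red cam lever on a pin along the jig's x: 0 = open (upright, leaning 10 degrees to the jig's -y), grows as it swings over to the jig's +y, 1.745 = closed (level, pointing to +y) at its end stop. Starts at 0 to 0.3; stays where left (stiff hinge, 0.1 N m); 2 to 6 N across the grip close it. The shoe meets a blank near 1.4; from there it is pressed on harder.
- lever_pin (a point): the lever's pivot, with its red cam disc (22 mm across), in the clamp: two steel arches 50 mm wide, 75 mm high over the groove at x = 40 to 68 mm of the jig. A blank can be laid in only behind x = 40 mm and then passes under. Pivot at jig x = 54, y = 0, 64.5 mm above the bench; axes as the jig's. Saw-guide posts 56 mm high at x = 77 mm.
- lever_grip (a point): point on the axis of the lever's red round grip, 70 mm from the pivot. The grip is 14 mm in diameter and reaches from 35 to 95 mm from the pivot.
- steel_blank: bright steel rod of the same size (16 x 260 mm) in the rest's other notches; not to be moved. Origin at its middle, x along the rod.
- glue: white glue bottle with a yellow label, 44 mm in diameter, 130 mm high, standing on the bench; not to be moved. Origin under its middle.
- tape: roll of white tape on a green core, 100 mm across, 48 mm high, lying flat; not to be moved. Origin under its middle.
- scissors: scissors with orange handles, about 180 mm long, 9 mm high, lying flat; not to be moved. Origin near the rivet.
- stop: dark steel stop bracket (42 mm wide, 53 mm high), fixed on the jig's rail, its face at jig x = 140 mm. Origin and axes as the jig's. A brass stop screw with a flat steel tip 9 mm in diameter comes out of the face on the groove's axis, towards the clamp. Its setting differs every time and is not measured: the tip is somewhere from jig x = 85 to 125 mm. Feel for it; it does not yield.
- shoe: steel clamp shoe, 14 x 20 x 7 mm with a rubber sole, hanging under the cam between the arches; the cam drives it straight down onto the blank, 4 mm in all, as the lever closes. Origin at the middle of its sole; with the lever open it is 2 mm or more above a blank in the groove.

How it is judged:
By the outcome, as a careful person would: the job done as asked, in the order asked, and still so for the second after the job is handed in, with the robot touching nothing.
It also fails if it takes over 61 s, if anything falls off the work surface, if the arm or the gripper's body presses on something with over 40 N, if the wrist force passes 120 N, or if a joint passes its speed limit or range.

## Robot

A 7-joint arm with a two-finger parallel gripper is mounted at the origin on the work surface. World frame = base frame: x ahead of the robot, y to its left, z up, the work surface at z = 0. Lengths are in m, angles in degrees, forces in N, time in s.
With the tool pointing down it reaches from about 0.4 to 0.925 m from the base axis. Payload 4.1 kg.
Tool frame: the origin (TCP) lies between the finger pads; the fingertips stand ahead of it and the grasp point (between the pads) lies 5 mm behind it (robot.tip_reach is the z of the fingertips in the tool frame, in m); z points along the fingers, y is the line along which they close (so a half turn about z gives the same grasp; the last joint's range is limited). The gripper opens to 85 mm and grips with 20 to 120 N. Pads are 22 mm wide; open, the fingers measure 114 mm over their backs; the gripper's body (76 mm by 85 mm) begins 54 mm behind the grasp point. The pads swing forward as they close: fully open they stand 13 mm farther back than shut.
Start: joints at [-76.604, 22.827, 2.584, 88.041, -1.071, 69.15, -2.905], TCP at [0.212, 0.614, 0.245] pointing down, gripper open.
Joint ranges: [-161.44, 161.44], [-28.35, 127.94], [-78.24, 83.42], [0, 140.83], [-78.03, 258.03], [13.02, 114.36], [-168.23, 168.23]. Speed limits (degrees/s): [147.25, 147.25, 180, 180, 180, 180, 180].

## Interface

Orientations are given as [roll, pitch, yaw] about the fixed x, y, z axes, in that order (R = Rz(yaw) Ry(pitch) Rx(roll)).
In Python, from rig import robot, vision, order gives the robot as it stands. The module is installed in compiled form; this text tells all that it offers.
- The arm moves only by the tool carry_out, never from a script. Its argument "series" is a list of rows, each an object of numbers: "grip": the finger opening in m, from 0 to 0.0854; "x", "y", "z": the shift along the tool's x, y, z in m; "yaw": the turn about the tool's z in degrees. In form: [{"grip": .., "x": .., "y": .., "z": .., "yaw": ..}, ...]. A call has 1 to 10 rows; each row shifts and turns the commanded pose from where the row before left it, along the tool's axes as they then stand; what a row does not reach is not made up. A row lasts 1/10 s, in which the tool goes at most 50 mm and 8.59 degrees, less where a joint would pass 70% of its speed; a pose out of reach is approached as far as the arm can. A call with a gripper value outside its range is refused whole. The fingers move at their own pace and stop on an object; "grip_force" is the grip in N (left out, the last holds). Time passes only in rows, so rows that do not move let the fingers close. It gives the time, the measured TCP pose, the force, the opening and the grip force at its end, in the units of the state.
- robot.state(): the state, without advancing time (a new reading comes with each control period).
- vision.snapshot(name): name is "scene" or "side" or "wrist"; returns the picture (384x512x3 uint8, red, green, blue); there is no depth.
- vision.calibration(name): a dict with "fovy" (degrees; the focal length in pixels is half the picture's height over the tangent of half this angle, whatever the lens; pixels are square), "cx", "cy" (the principal point, pixels), "k1" (the pictures are not rectified: a ray, as slopes to the right and down, at radius r is drawn at 1 + k1 r^2 times it, then the intrinsics apply), "world_to_cam" (4x4, takes a point from world to camera coordinates). Camera axes: x right, y down, z forward; pixel columns grow to the right and rows downward; lengths in m; the calibration is good to about 2 mm. A picture is of the moment at which its call begins: read the wrist's pose just before it. calibration takes no time and is no camera call; for the wrist camera it gives the pose at the moment of the call.
- order.close_job(): hands the job in; it is judged then, once.
The state is a dict: "time": time; "qpos": joint angles; "qd": joint speeds; "joint_efforts": joint torques, N m; "eef_pos": TCP position; "orientation": TCP orientation; "ft_force": force on the tool from outside, world axes, zero at the start; "wrist_torque": the same for the moment, N m; "opening": finger opening in m; "gripper_force": force on a finger pad.
Only numpy, scipy, OpenCV 4.12 (cv2) and the standard library are available. Lean on these libraries where they do the work, as an engineer would, in place of code of your own. Each camera call takes 0.05 s, during which the arm holds its last target. There are 200 camera calls.

## Working session

There is one attempt and no reset: what is moved stays moved. The work goes in short steps, Python scripts to look and compute and a tool call to move; the robot and the scene stay as the last step left them, time stands still between calls to the robot, and variables do not carry over. Pictures are saved under pics/ and viewed, at most 10 in all, crops included, and the job is handed in when it is done.

Besides the shell and the picture viewer there is one more tool, called as a command line: name --argument value ..., lists and objects as JSON in quotes. carry_out: Moves the arm, as the interface text tells. Its arguments: {"type":"object","properties":{"series":{"type":"array"},"grip_force":{"type":"number"}},"required":["series"]}

```bash
mkdir -p pics
cat > h.py <<'E'
import numpy as np, cv2
from rig import robot, vision, order
def cal(n):
    c=vision.calibration(n); f=192/np.tan(np.radians(c["fovy"])/2); return f,c["cx"],c["cy"],c["k1"],np.array(c["world_to_cam"])
def ray(C,u,v):
    f,cx,cy,k,T=C; d=np.array([(u-cx)/f,(v-cy)/f]); s=d.copy()
    for _ in range(20): s=d/(1+k*(s@s))
    R=T[:3,:3]; o=-R.T@T[:3,3]; return o,R.T@np.array([s[0],s[1],1])
def onz(C,u,v,z):
    o,d=ray(C,u,v); return o+d*(z-o[2])/d[2]
def proj(C,p):
    f,cx,cy,k,T=C; q=T[:3,:3]@np.array(p)+T[:3,3]; s=q[:2]/q[2]; s=s*(1+k*(s@s)); return np.array([cx+f*s[0],cy+f*s[1]])
def cross(C1,p1,C2,p2):
    o1,d1=ray(C1,*p1);o2,d2=ray(C2,*p2)
    t=np.linalg.lstsq(np.c_[d1,-d2],o2-o1,rcond=None)[0]; a=o1+t[0]*d1;b=o2+t[1]*d2
    return (a+b)/2,np.linalg.norm(a-b)
E
python3 - <<'E'
from h import *
s=robot.state(); print(s, robot.tip_reach)
for n in("scene","side","wrist"):
    im=vision.snapshot(n); cv2.imwrite(f"pics/{n}0.png",im[:,:,::-1]); np.save(f"{n}0.npy",im)
    C=cal(n); print(n,C[:4], -C[4][:3,:3].T@C[4][:3,3])
    np.save(n+"C.npy",np.array(C,dtype=object),allow_pickle=True)
E
```

```text
{'time': 0.0, 'qpos': array([-76.60422066,  22.87329872,   2.57984437,  88.11514643,
        -1.07154663,  69.14974504,  -2.90389301]), 'qd': array([ 0.01933372, -0.04472322, -0.03146545, -0.07770473, -0.05396035,
       -0.11570364, -0.06526714]), 'joint_efforts': array([-3.00600723e-04, -4.75143707e+01,  1.36458848e+00, -2.54214764e+01,
        1.16291188e-02,  9.51416296e-03,  7.72328889e-06]), 'eef_pos': array([0.21212223, 0.61376328, 0.24424019]), 'orientation': array([-1.79886212e+02,  7.65171709e-03,  1.60939685e+02]), 'ft_force': array([0.86875704, 0.40644536, 0.20414979]), 'wrist_torque': array([ 0.00731703,  0.05022785, -0.02934593]), 'gripper_force': 0.0, 'opening': 0.08545976278516108} 0.014
scene (np.float64(466.97262062767845), 256.3711239907482, 189.21234360027492, -0.16502356417945) [0.95124508 0.35498449 0.99261981]
side (np.float64(395.96739746688627), 258.0444473627497, 195.23367905741944, 0.02988365466603248) [ 0.41267556 -0.89315492  0.68536567]
wrist (np.float64(289.3590325584122), 254.4627907483195, 192.31955075101988, -0.07319883597544108) [0.15019635 0.63638438 0.37387328]
```

View pics/scene0.png

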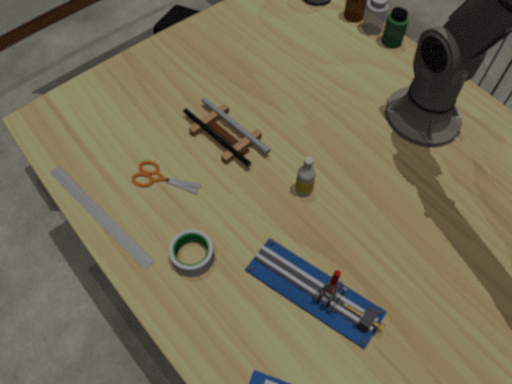

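View pics/side0.png

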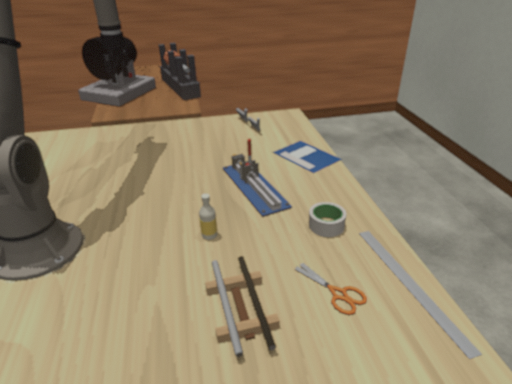

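The scene picture shows the black blank from (184,111) to (249,163), the steel one beside it, and the jig with its blue plate around (316,290), red grip at (335,278) and stop at (370,320). In the side picture the blank runs (241,259)–(271,345), and the jig is around (256,187) with the lever at (249,150).

Run:
```python
from h import *
def ld(n): return np.load(n+"0.npy"),tuple(np.load(n+"C.npy",allow_pickle=True))
for n,br,jr in(("scene",(178,255,105,170),(235,400,230,350)),("side",(232,280,250,355),(215,295,130,220))):
    im,C=ld(n); I=im.astype(int); mx=I.max(2)
    m=np.zeros(mx.shape,np.uint8); a,b,c,d=br; m[c:d,a:b]=(mx[c:d,a:b]<60)
    k,l,st,_=cv2.connectedComponentsWithStats(m); j=1+st[1:,4].argmax(); P=np.argwhere(l==j)[:,::-1].astype(float)
    W=np.array([onz(C,u,v,.027)[:2] for u,v in P]); r=cv2.minAreaRect(W.astype(np.float32))
    mu=W.mean(0); w,V=np.linalg.eigh(np.cov(W.T)); t=(W-mu)@V[:,1]
    print(n,"rod",len(P),r,"ends",mu+V[:,1]*t.min(),mu+V[:,1]*t.max(), np.ptp(t))
    m=np.zeros(mx.shape,np.uint8); a,b,c,d=jr
    m[c:d,a:b]=((I[:,:,2]>I[:,:,0]*1.6+10)&(I[:,:,2]>50))[c:d,a:b]
    P=np.argwhere(m)[:,::-1]; W=np.array([onz(C,u,v,.010)[:2] for u,v in P]).astype(np.float32)
    r=cv2.minAreaRect(W); print("jig",len(P),r, cv2.boxPoints(r).round(4).tolist())
    m=np.zeros(mx.shape,np.uint8); m[c:d,a:b]=((I[:,:,0]>2*I[:,:,1]+20)&(I[:,:,0]>2*I[:,:,2]+20))[c:d,a:b]
    P=np.argwhere(m)[:,::-1]; print("red",len(P),P.mean(0),P.min(0),P.max(0))
    mm=P[P[:,1].argsort()]; print(mm[:4].mean(0), mm[-4:].mean(0))
ims=[]
a=cv2.resize(ld("scene")[0][230:350,240:400],None,fx=5,fy=5,interpolation=2)[:, :,::-1]
cv2.imwrite("pics/crop1.png",a)
```

```text
scene rod 596 ((0.5101415514945984, -0.3027383089065552), (0.25757646560668945, 0.07526054978370667), 83.14261627197266) ends [ 0.523771   -0.43428155] [ 0.5106726  -0.17337301] 0.2612371246450217
jig 2908 ((0.6137704849243164, 0.17129555344581604), (0.09650997817516327, 0.30949538946151733), 13.905569076538086) [[0.529699981212616, 0.3098999857902527], [0.6040999889373779, 0.009499999694526196], [0.6977999806404114, 0.03269999846816063], [0.6233999729156494, 0.33309999108314514]]
red 58 [335.27586207 277.06896552] [332 271] [339 284]
[336.5  271.25] [333.25 283.5 ]
side rod 205 ((0.5220603942871094, -0.3748772442340851), (0.010870382189750671, 0.116376593708992), 3.180457353591919) ends [ 0.52547696 -0.43291155] [ 0.517602   -0.31684611] 0.11633229110737722
jig 430 ((0.6412745118141174, 0.2407917082309723), (0.44224676489830017, 0.21593531966209412), 69.80106353759766) [[0.4636000096797943, 0.07050000131130219], [0.6662999987602234, -0.004000000189989805], [0.8190000057220459, 0.41100001335144043], [0.6162999868392944, 0.48559999465942383]]
red 1 [249. 140.] [249 140] [249 140]
[249. 140.] [249. 140.]
```

View pics/crop1.png

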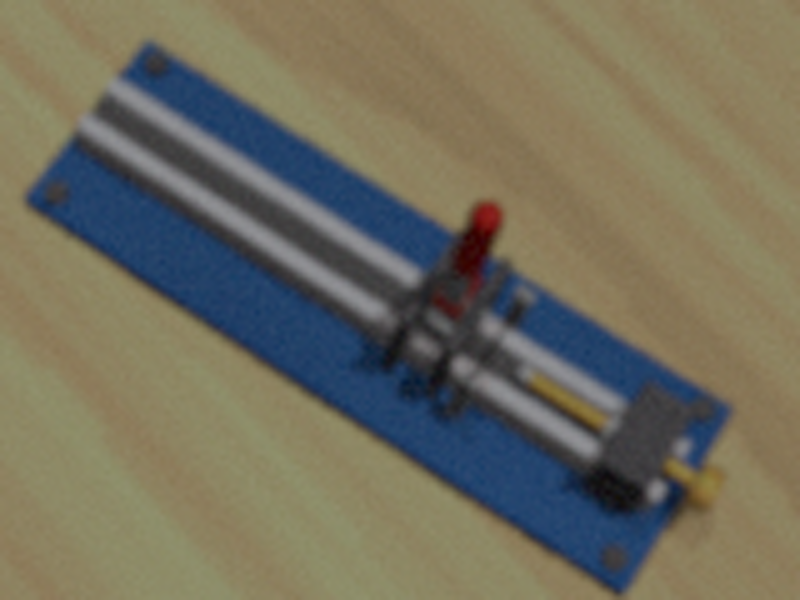

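The crop shows the open rear end of the rail at crop (98,105), the clamp at about (440,310), the brass screw from (530,380) to (610,420) and the stop bracket at (640,440), so jig +x points towards world +y. Next I measure the rail with the flats mask.

Run:
```python
from h import *
def ld(n): return np.load(n+"0.npy"),tuple(np.load(n+"C.npy",allow_pickle=True))
im,C=ld("scene"); I=im.astype(int)
m=np.zeros(im.shape[:2],np.uint8); s=np.s_[240:325,250:370]
m[s]=((I.min(2)>95)&(np.ptp(I,axis=2)<35))[s]
k,l,st,ce=cv2.connectedComponentsWithStats(m)
ax=np.array([np.cos(np.radians(103.9)),np.sin(np.radians(103.9))]); ay=np.array([-ax[1],ax[0]])
for j in range(1,k):
    if st[j,4]<30: continue
    W=np.array([onz(C,u,v,.0314)[:2] for v,u in np.argwhere(l==j)])
    mu=W.mean(0); w,V=np.linalg.eigh(np.cov(W.T)); d=V[:,1]*np.sign(V[1,1]); print(st[j],mu,np.degrees(np.arctan2(d[1],d[0])),"x",(W@ax).min(),(W@ax).max(),"y",(W@ay).mean(),np.sqrt(w[0]*12))
r=lambda u,v,z:(lambda p:(p[:2]@ax,p[:2]@ay))(onz(C,240+u/5-.4,230+v/5-.4,z))
for nm,u,v,z in [("rear edge",98,105,.0314),("plate rear",89,121,.01),("plate front",677,500,.01),("brass tip",530,380,.0353),("brass/face",608,422,.0353),("clamp arch rear top?",425,262,.075),("stop top",662,385,.053)]: print(nm,r(u,v,z))
# lever tip in two views
im2,C2=ld("side"); J=im2.astype(int)
P=np.argwhere((J[130:175,235:265,0]>1.5*J[130:175,235:265,1]+10)); print(P.min(0)+[130,235],P.max(0)+[130,235],len(P))
T,e=cross(C,(336.7,272),C2,(249,141)); print("tip",T,e,T[:2]@ax,T[:2]@ay)
# rod in rest
for t in (0,): pass
```

```text
[275 241  28  18  39] [0.59609532 0.06653236] 104.01087181353753 x -0.11636615448691917 -0.043098527968504094 y -0.594622486392285 0.0031028102047375326
[260 245  64  42 305] [0.61862229 0.0993825 ] 103.94314834710778 x -0.13547077750240097 0.030546158025602337 y -0.6243813123597466 0.009879300594557534
[255 252  63  42 305] [0.64023036 0.10370034] 103.93163897731334 x -0.13455848579097154 0.028310155719628825 y -0.6463938934302222 0.009835235764036419
[336 293  29  23 150] [0.582666   0.24736806] 102.9013374035342 x 0.06344474387288396 0.13447138962334768 y -0.6250282334716306 0.012341281239572992
[331 301  29  21 132] [0.60333373 0.25250743] 103.7439953941594 x 0.06389761980533969 0.1339019973168765 y -0.6463253584833295 0.009315498686964695
rear edge (np.float64(-0.13175416452654215), np.float64(-0.6362565614407751))
plate rear (np.float64(-0.1359523685947455), np.float64(-0.6369827960688376))
plate front (np.float64(0.17389378900618635), np.float64(-0.6368549227161171))
brass tip (np.float64(0.09411433072316326), np.float64(-0.6363956860949034))
brass/face (np.float64(0.13119150820279551), np.float64(-0.6334463966170222))
clamp arch rear top? (np.float64(0.032522534453888495), np.float64(-0.6327021722970719))
stop top (np.float64(0.14198496717461465), np.float64(-0.61329677503661))
[139 246] [164 249] 26
tip [0.60438341 0.19830055 0.15164942] 0.0030996929597043007 0.0473037712843049 -0.634322287277003
```

carry_out --series '[{"x": -0.041, "y": -0.027}, {"x": -0.041, "y": -0.027}, {"x": -0.041, "y": -0.027}, {"x": -0.041, "y": -0.027}, {"x": -0.041, "y": -0.027}, {"x": -0.041, "y": -0.027}, {"x": -0.041, "y": -0.027}, {"x": -0.041, "y": -0.027}, {"x": -0.041, "y": -0.027}, {"x": -0.041, "y": -0.027}]'

```text
validation failed for argument at $.se...
```

```bash
cat >> h.py <<'E'
from scipy.spatial.transform import Rotation as Ro
A=np.radians(103.93); AX=np.array([np.cos(A),np.sin(A),0]); AY=np.array([-AX[1],AX[0],0]); O=-.003*AX-.6354*AY
def jig(x,y,z): return O+AX*x+AY*y+[0,0,z]
def tojig(p): d=np.array(p)-O; return np.array([d@AX,d@AY,p[2]])
def rel(p,yaw=None):
    s=robot.state(); R=Ro.from_euler('xyz',s["orientation"],degrees=True)
    d=np.array(p)-s["eef_pos"]; y=s["orientation"][2]
    print("t",round(s["time"],2),"pos",s["eef_pos"].round(4),"ori",s["orientation"].round(2),"q",s["qpos"].round(0),"F",s["ft_force"].round(1),"open",round(s["opening"],4))
    print("tool shift mm",(R.inv().apply(d)*1000).round(1))
    if yaw is not None: print("after yaw turn",(y-yaw+180)%360-180,(Ro.from_euler('xyz',[180,0,yaw],degrees=True).inv().apply(d)*1000).round(1))
E
python3 - <<'E'
from h import *
rel([.519,-.339,.24],92.9)
C=tuple(np.load("sceneC.npy",allow_pickle=True)); I=np.load("scene0.npy").astype(int)
m=np.zeros(I.shape[:2],np.uint8); s=np.s_[98:172,180:275]
m[s]=((I[:,:,0]>I[:,:,2]*1.5))[s]
h=cv2.cvtColor(np.load("scene0.npy"),cv2.COLOR_RGB2HSV)
for p in [(222,112),(195,127),(257,137),(230,158),(215,165),(240,105)]: print(p,h[p[1],p[0]],onz(C,*p,.024).round(3))
E
```

```text
t 0.15 pos [0.2122 0.6139 0.2445] ori [-1.7991e+02  1.0000e-02  1.6094e+02] q [-77.  23.   3.  88.  -1.  69.  -3.] F [-0.9 -0.1  0.4] open 0.0853
tool shift mm [-601.2 -800.5    5.8]
after yaw turn 68.0416130778485 [-967.2  258.2    4.5]
(222, 112) [ 60   2 114] [ 0.452 -0.361  0.024]
(195, 127) [ 16 114 132] [ 0.541 -0.366  0.024]
(257, 137) [16 93 74] [ 0.436 -0.231  0.024]
(230, 158) [ 16 119  60] [ 0.534 -0.223  0.024]
(215, 165) [ 26  75 143] [ 0.577 -0.231  0.024]
(240, 105) [ 23  77 142] [ 0.398 -0.349  0.024]
```

carry_out --series '[{"grip": 0.085, "x": -0.041, "y": -0.027, "z": 0, "yaw": 0}, {"grip": 0.085, "x": -0.041, "y": -0.027, "z": 0, "yaw": 0}, {"grip": 0.085, "x": -0.041, "y": -0.027, "z": 0, "yaw": 0}, {"grip": 0.085, "x": -0.041, "y": -0.027, "z": 0, "yaw": 0}, {"grip": 0.085, "x": -0.041, "y": -0.027, "z": 0, "yaw": 0}, {"grip": 0.085, "x": -0.041, "y": -0.027, "z": 0, "yaw": 0}, {"grip": 0.085, "x": -0.041, "y": -0.027, "z": 0, "yaw": 0}, {"grip": 0.085, "x": -0.041, "y": -0.027, "z": 0, "yaw": 0}, {"grip": 0.085, "x": -0.041, "y": -0.027, "z": 0, "yaw": 0}, {"grip": 0.085, "x": -0.041, "y": -0.027, "z": 0, "yaw": 0}]'

```text
time: 1.15
eef_pos: [0.5124, 0.2235, 0.2453]
orientation: [180.0, -0.0, 161.0]
ft_force: [1.5, 0.6, -1.1]
opening: 0.0849
gripper_force: 0.0
```

```bash
python3 -c "
from h import *
rel([.519,-.336,.24],92.9)"
```

```text
t 1.15 pos [0.5124 0.2235 0.2453] ori [ 1.7998e+02 -1.0000e-02  1.6095e+02] q [-42.  14.  17. 101.  -4.  66.  47.] F [ 1.5  0.6 -1.1] open 0.0849
tool shift mm [-188.9 -526.7    5.1]
after yaw turn 68.05014996872282 [-559.1  -21.7    5.3]
```

carry_out --series '[{"grip": 0.085, "x": 0, "y": 0, "z": 0, "yaw": 8.5}, {"grip": 0.085, "x": 0, "y": 0, "z": 0, "yaw": 8.5}, {"grip": 0.085, "x": 0, "y": 0, "z": 0, "yaw": 8.5}, {"grip": 0.085, "x": 0, "y": 0, "z": 0, "yaw": 8.5}, {"grip": 0.085, "x": 0, "y": 0, "z": 0, "yaw": 8.5}, {"grip": 0.085, "x": 0, "y": 0, "z": 0, "yaw": 8.5}, {"grip": 0.085, "x": 0, "y": 0, "z": 0, "yaw": 8.5}, {"grip": 0.085, "x": 0, "y": 0, "z": 0, "yaw": 8.5}]'

```text
time: 1.95
eef_pos: [0.5114, 0.2252, 0.245]
orientation: [-180.0, 0.0, 92.6]
ft_force: [0.3, 0.6, -0.1]
opening: 0.085
gripper_force: 0.0
```

carry_out --series '[{"grip": 0.07, "x": -0.045, "y": -0.002, "z": 0, "yaw": 0}, {"grip": 0.07, "x": -0.045, "y": -0.002, "z": 0, "yaw": 0}, {"grip": 0.07, "x": -0.045, "y": -0.002, "z": 0, "yaw": 0}, {"grip": 0.07, "x": -0.045, "y": -0.002, "z": 0, "yaw": 0}, {"grip": 0.07, "x": -0.045, "y": -0.002, "z": 0, "yaw": 0}, {"grip": 0.07, "x": -0.045, "y": -0.002, "z": 0, "yaw": 0}, {"grip": 0.07, "x": -0.045, "y": -0.002, "z": 0, "yaw": 0}, {"grip": 0.07, "x": -0.045, "y": -0.002, "z": 0, "yaw": 0}, {"grip": 0.07, "x": -0.045, "y": -0.002, "z": 0, "yaw": 0}, {"grip": 0.07, "x": -0.045, "y": -0.002, "z": 0, "yaw": 0}]'

```text
time: 2.95
eef_pos: [0.5145, -0.2266, 0.2452]
orientation: [180.0, -0.0, 93.0]
ft_force: [0.1, -0.4, -0.3]
opening: 0.0701
gripper_force: 0.0
```

```bash
python3 -c "
from h import *
rel([.519,-.336,.24],92.9)"
```

```text
t 2.95 pos [ 0.5145 -0.2266  0.2452] ori [ 1.7999e+02 -3.0000e-02  9.2960e+01] q [-14.  17.  41. 101. -12.  66.  34.] F [ 0.1 -0.4 -0.3] open 0.0701
tool shift mm [-109.4   -1.1    5.1]
after yaw turn 0.06226259296073522 [-109.4   -1.     5.2]
```

carry_out --series '[{"grip": 0.045, "x": -0.037, "y": 0, "z": 0.02, "yaw": 0}, {"grip": 0.045, "x": -0.036, "y": 0, "z": 0.03, "yaw": 0}, {"grip": 0.045, "x": -0.036, "y": -0.001, "z": 0.035, "yaw": 0}, {"grip": 0.045, "x": 0, "y": 0, "z": 0.035, "yaw": 0}, {"grip": 0.045, "x": 0, "y": 0, "z": 0, "yaw": 0}, {"grip": 0.045, "x": 0, "y": 0, "z": 0, "yaw": 0}]'

```text
time: 3.55
eef_pos: [0.5194, -0.3331, 0.1253]
orientation: [-179.9, -0.1, 93.0]
ft_force: [0.6, -0.2, 1.1]
opening: 0.0451
gripper_force: 0.0
```

Run:
```python
from h import *
rel([.519,-.336,.026],92.9)
C=cal("wrist"); im=vision.snapshot("wrist"); cv2.imwrite("pics/w1.png",im[:,:,::-1]); np.save("w1.npy",im)
print(proj(C,[.5238,-.4343,.024]),proj(C,[.5107,-.1734,.024]),proj(C,[.519,-.336,.024]))
```

```text
t 3.55 pos [ 0.5194 -0.3331  0.1253] ori [-1.7994e+02 -7.0000e-02  9.2980e+01] q [  1.  31.  37. 100. -22.  56.  50.] F [ 0.6 -0.2  1.1] open 0.0451
tool shift mm [-3.  -0.4 99.3]
after yaw turn 0.0785713958902079 [-2.9 -0.5 99.3]
[253.25969341 301.81010882] [253.36090658 -17.53374981] [253.43002481 200.66435422]
```

View pics/w1.png

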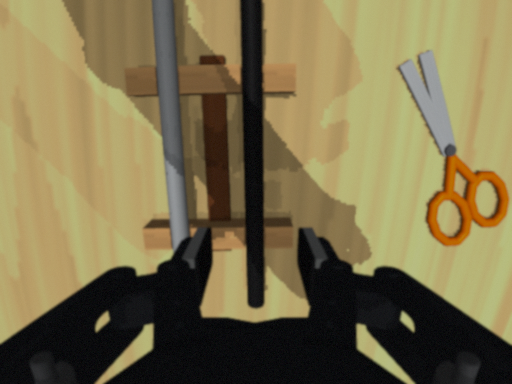

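The black rod runs down column 254, ending at row 304, as predicted (253, 302). The fingers straddle it, and the near bar is at rows 218–248, so there is room for the pads.

carry_out --series '[{"grip": 0.045, "x": -0.006, "y": 0, "z": 0.03, "yaw": 0}, {"grip": 0.045, "x": 0, "y": 0, "z": 0.03, "yaw": 0}, {"grip": 0.045, "x": 0, "y": 0, "z": 0.025, "yaw": 0}, {"grip": 0.045, "x": 0, "y": 0, "z": 0.014, "yaw": 0}, {"grip": 0.01, "x": 0, "y": 0, "z": 0, "yaw": 0}, {"grip": 0.01, "x": 0, "y": 0, "z": 0, "yaw": 0}, {"grip": 0.01, "x": 0, "y": 0, "z": 0, "yaw": 0}, {"grip": 0.01, "x": 0, "y": 0, "z": 0, "yaw": 0}, {"grip": 0.01, "x": 0, "y": 0, "z": 0, "yaw": 0}, {"grip": 0.01, "x": 0, "y": 0, "z": 0, "yaw": 0}]' --grip_force 50

```text
time: 4.6
eef_pos: [0.5202, -0.3404, 0.0282]
orientation: [179.9, 0.0, 93.0]
ft_force: [-3.0, 1.5, 7.2]
opening: 0.0143
gripper_force: 49.5
```

carry_out --series '[{"grip": 0.01, "x": 0, "y": 0, "z": -0.01, "yaw": 0}, {"grip": 0.01, "x": 0, "y": 0, "z": -0.03, "yaw": 0}, {"grip": 0.01, "x": 0, "y": 0, "z": -0.04, "yaw": 0}, {"grip": 0.01, "x": 0, "y": 0, "z": -0.04, "yaw": 0}, {"grip": 0.01, "x": 0, "y": 0, "z": -0.04, "yaw": 0}, {"grip": 0.01, "x": 0, "y": 0, "z": -0.03, "yaw": 0}, {"grip": 0.01, "x": 0, "y": 0, "z": 0, "yaw": 0}]'

```text
time: 5.3
eef_pos: [0.5221, -0.3424, 0.2225]
orientation: [179.4, 0.3, 92.9]
ft_force: [0.8, -0.3, 0.2]
opening: 0.0141
gripper_force: 48.9
```

Run:
```python
from h import *
p=jig(-.150,0,.20)
rel(p,103.93); print(p)
C=cal("scene"); im=vision.snapshot("scene"); im2=vision.snapshot("side"); im3=vision.snapshot("wrist")
cv2.imwrite("pics/l1.png",np.vstack([np.hstack([im,im2]),])[:, :,::-1][:, ::1]) 
x=cv2.resize(np.hstack([im,im2]),(800,300))[:,:,::-1]; y=cv2.resize(im3,(400,300))[:,:,::-1]
z=np.zeros((600,800,3),np.uint8); z[:300]=x; z[300:,:400]=y; cv2.imwrite("pics/l1.png",z)
```

```text
t 5.3 pos [ 0.5221 -0.3424  0.2225] ori [179.42   0.33  92.89] q [ -1.  26.  41.  95. -18.  66.  48.] F [ 0.8 -0.3  0.2] open 0.0141
tool shift mm [339.9 148.5  22.1]
after yaw turn -11.035846717310363 [305.  211.   22.5]
[0.6535459  0.00446347 0.2       ]
```

View pics/l1.png

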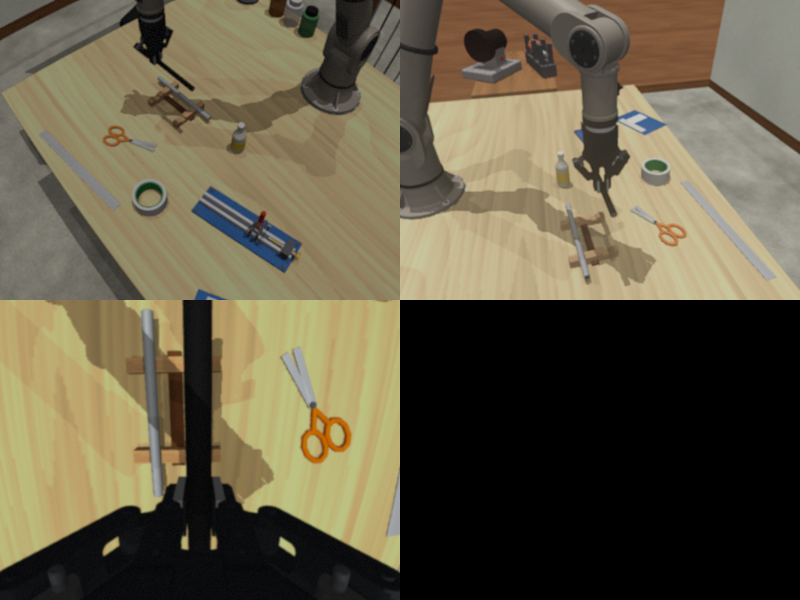

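The blank is gripped and held straight (wrist view: column ~198 of the sub-picture). The steel rod is still in place.

carry_out --series '[{"grip": 0.01, "x": 0, "y": 0, "z": 0, "yaw": -5.5}, {"grip": 0.01, "x": 0, "y": 0, "z": 0, "yaw": -5.5}, {"grip": 0.01, "x": 0.038, "y": 0.026, "z": 0, "yaw": 0}, {"grip": 0.01, "x": 0.038, "y": 0.026, "z": 0, "yaw": 0}, {"grip": 0.01, "x": 0.038, "y": 0.026, "z": 0, "yaw": 0}, {"grip": 0.01, "x": 0.038, "y": 0.026, "z": 0, "yaw": 0}, {"grip": 0.01, "x": 0.038, "y": 0.026, "z": 0, "yaw": 0}, {"grip": 0.01, "x": 0.038, "y": 0.026, "z": 0, "yaw": 0}, {"grip": 0.01, "x": 0.038, "y": 0.026, "z": 0, "yaw": 0}, {"grip": 0.01, "x": 0.038, "y": 0.026, "z": 0, "yaw": 0}]'

```text
time: 6.45
eef_pos: [0.6476, 0.0073, 0.2144]
orientation: [-179.8, -0.0, 103.9]
ft_force: [0.8, -0.2, -1.1]
opening: 0.0143
gripper_force: 48.9
```

carry_out --series '[{"grip": 0.01, "x": 0, "y": 0, "z": 0.02, "yaw": 0}, {"grip": 0.01, "x": 0, "y": 0, "z": 0.03, "yaw": 0}, {"grip": 0.01, "x": 0, "y": 0, "z": 0.03, "yaw": 0}, {"grip": 0.01, "x": 0, "y": 0, "z": 0.02, "yaw": 0}, {"grip": 0.01, "x": 0, "y": 0, "z": 0, "yaw": 0}, {"grip": 0.01, "x": 0, "y": 0, "z": 0, "yaw": 0}]'

```text
time: 7.05
eef_pos: [0.6476, 0.0052, 0.1154]
orientation: [-179.9, -0.0, 103.9]
ft_force: [0.4, -0.0, -1.0]
opening: 0.0139
gripper_force: 48.9
```

Run:
```python
from h import *
rel(jig(-.150,0,.05),103.93)
C=cal("scene"); im=vision.snapshot("scene"); np.save("s2.npy",im)
W=cal("wrist"); iw=vision.snapshot("wrist"); np.save("w2.npy",iw)
z=np.zeros((600,800,3),np.uint8)
z[:,:]=0; z[:384,:512]=iw; a=cv2.resize(im[220:340,210:390],None,fx=1.6,fy=1.6); z[:a.shape[0],512:512+a.shape[1]]=a; cv2.imwrite("pics/l2.png",z[:384,:,::-1])
for x in(-.13,0,.04): print("groove",x,proj(W,jig(x,0,.024)))
```

```text
t 7.05 pos [0.6476 0.0052 0.1154] ori [-1.7987e+02 -1.0000e-02  1.0392e+02] q [-26.  33.  31.  96. -19.  56.  25.] F [ 0.4 -0.  -1. ] open 0.0139
tool shift mm [-2.1  5.8 65.4]
after yaw turn -0.009618120157114163 [-2.1  5.6 65.4]
groove -0.13 [259.76460558 177.83296467]
groove 0 [260.33823122  -5.32617574]
groove 0.04 [260.43453234 -67.05698835]
```

View pics/l2.png

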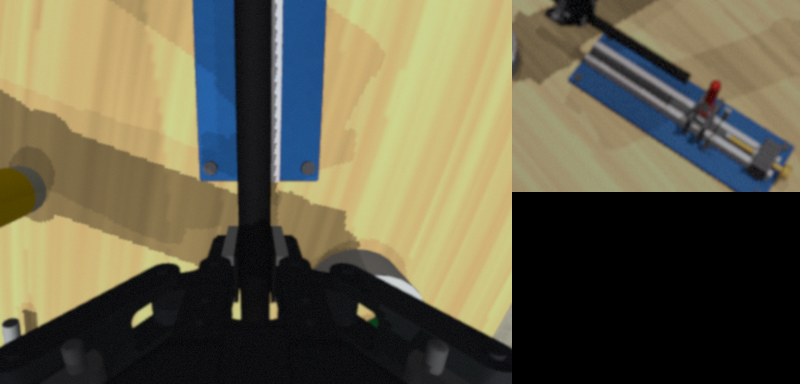

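The wrist view shows the rod at column 255 above the groove. The plate is at columns 199–320 with its rear edge at row 181, so a shift of about +5.6 mm in y is needed, as computed. I check the rod's pitch and yaw.

Run:
```python
from h import *
C=cal("scene"); W=cal("wrist"); p=robot.state()["eef_pos"]; g=p-[0,0,.004]
print("plate rear jig",tojig(onz(W,259.5,181,.010)), [tojig(onz(W,u,150,.010))[1] for u in(199.5,320)])
iw=np.load("w2.npy").astype(int).max(2)
for r in(5,60,120,180): 
    c=np.where(iw[r,225:275]<50)[0]+225; print(r,c.min(),c.max(),tojig(onz(W,c.mean(),r,g[2])))
print("front end seen: ",(320,268.8))
for dz in(-.01,-.005,0,.005,.01): print(dz,proj(C,g+AX*.165+[0,0,dz]))
```

```text
plate rear jig [-0.13609066 -0.00067376  0.01      ] [np.float64(0.04852970489985666), np.float64(-0.050199908252096796)]
5 235 270 [-0.03674682  0.0044154   0.11340783]
60 236 270 [-0.05876772  0.00424087  0.11340783]
120 237 270 [-0.08418451  0.00406067  0.11340783]
180 238 269 [-0.11181473  0.00410198  0.11340783]
front end seen:  (320, 268.8)
-0.01 [319.19138811 271.4831307 ]
-0.005 [319.49872598 270.54176142]
0 [319.80878067 269.59163789]
0.005 [320.12158693 268.63264213]
0.01 [320.43718004 267.66465411]
```

carry_out --series '[{"grip": 0.01, "x": -0.002, "y": 0.0053, "z": 0.02, "yaw": 0}, {"grip": 0.01, "x": 0, "y": 0, "z": 0.025, "yaw": 0}, {"grip": 0.01, "x": 0, "y": 0, "z": 0.015, "yaw": 0}, {"grip": 0.01, "x": 0, "y": 0, "z": 0.007, "yaw": 0}, {"grip": 0.01, "x": 0, "y": 0, "z": 0.004, "yaw": 0}, {"grip": 0.01, "x": 0, "y": 0, "z": 0, "yaw": 0}, {"grip": 0.01, "x": 0, "y": 0, "z": 0, "yaw": 0}]'

```text
time: 7.85
eef_pos: [0.6547, 0.0045, 0.0465]
orientation: [179.9, 0.0, 103.9]
ft_force: [-0.5, 0.7, -0.7]
opening: 0.0139
gripper_force: 48.9
```

carry_out --series '[{"grip": 0.01, "x": 0, "y": 0, "z": 0.002, "yaw": 0}, {"grip": 0.01, "x": 0, "y": 0, "z": 0.001, "yaw": 0}, {"grip": 0.01, "x": 0, "y": 0, "z": 0, "yaw": 0}]'

```text
time: 8.15
eef_pos: [0.6539, 0.0046, 0.0425]
orientation: [180.0, -0.0, 103.9]
ft_force: [0.5, 0.5, -1.2]
opening: 0.0138
gripper_force: 48.9
```

carry_out --series '[{"grip": 0.01, "x": 0, "y": 0, "z": 0.001, "yaw": 0}, {"grip": 0.01, "x": 0, "y": 0, "z": 0.001, "yaw": 0}, {"grip": 0.01, "x": 0, "y": 0, "z": 0.001, "yaw": 0}, {"grip": 0.01, "x": 0, "y": 0, "z": 0, "yaw": 0}]'

```text
time: 8.55
eef_pos: [0.6538, 0.0044, 0.0402]
orientation: [-180.0, -0.0, 103.9]
ft_force: [-3.5, -0.9, 4.5]
opening: 0.0142
gripper_force: 49.7
```

Run:
```python
from h import *
rel(jig(-.150,0,.04),103.93)
W=cal("wrist"); iw=vision.snapshot("wrist"); im=vision.snapshot("scene")
I=iw.astype(int).max(2)
for r in(5,60,120,150):
    c=np.where(I[r,225:290]<50)[0]+225; print(r,c.min(),c.max(),tojig(onz(W,(c.min()+c.max())/2,r,.0353)))
a=cv2.resize(im[220:340,210:390],None,fx=1.6,fy=1.6); z=np.zeros((384,800,3),np.uint8); z[:,:512]=iw; z[:a.shape[0],512:]=a; cv2.imwrite("pics/l3.png",z[:,:,::-1])
```

```text
t 8.55 pos [0.6538 0.0044 0.0402] ori [-1.7998e+02 -3.0000e-02  1.0393e+02] q [-24.  38.  28.  98. -23.  49.  28.] F [-3.5 -0.9  4.5] open 0.0142
tool shift mm [ 0.1 -0.2  0.2]
after yaw turn 0.0009183966152761514 [ 0.1 -0.2  0.2]
5 234 269 [-0.03812796  0.00040048  0.0353    ]
60 236 269 [-6.03111561e-02  1.74532323e-05  3.53000000e-02]
120 237 269 [-0.08590605 -0.00015871  0.0353    ]
150 238 269 [-0.09948245 -0.00036691  0.0353    ]
```

View pics/l3.png

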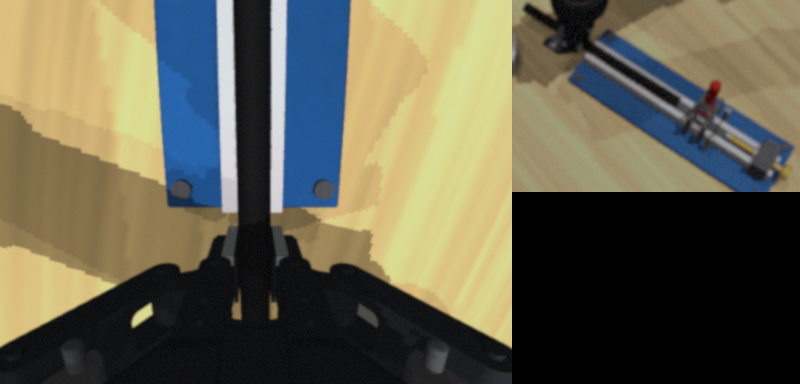

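The rod lies between the two white flats (columns 218–284, rod 235–270), centred in the groove, and contact was felt. I release it.

carry_out --series '[{"grip": 0.02, "x": 0, "y": 0, "z": 0, "yaw": 0}, {"grip": 0.03, "x": 0, "y": 0, "z": 0, "yaw": 0}, {"grip": 0.05, "x": 0, "y": 0, "z": 0, "yaw": 0}, {"grip": 0.05, "x": 0, "y": 0, "z": 0, "yaw": 0}, {"grip": 0.05, "x": 0, "y": 0, "z": -0.02, "yaw": 0}, {"grip": 0.05, "x": 0, "y": 0, "z": -0.03, "yaw": 0}, {"grip": 0.03, "x": -0.04, "y": 0, "z": 0, "yaw": 0}, {"grip": 0.0, "x": -0.04, "y": 0, "z": 0, "yaw": 0}, {"grip": 0.0, "x": -0.045, "y": 0, "z": 0, "yaw": 0}, {"grip": 0.0, "x": -0.01, "y": 0, "z": 0, "yaw": 0}]'

```text
time: 9.65
eef_pos: [0.6862, -0.1349, 0.0902]
orientation: [-180.0, 0.3, 103.5]
ft_force: [0.1, -1.0, 0.6]
opening: -0.0002
gripper_force: 0.0
```

carry_out --series '[{"grip": 0.0, "x": 0, "y": 0, "z": 0, "yaw": 0}, {"grip": 0.0, "x": 0, "y": 0, "z": 0, "yaw": 0}, {"grip": 0.0, "x": 0, "y": 0, "z": 0, "yaw": 0}]'

```text
time: 9.95
eef_pos: [0.6865, -0.1233, 0.089]
orientation: [-180.0, -0.1, 104.1]
ft_force: [0.3, -0.1, -0.1]
opening: -0.0003
gripper_force: 0.0
```

Run:
```python
from h import *
rel(jig(-.285,0,.038),103.93); print(tojig(robot.state()["eef_pos"]))
W=cal("wrist"); iw=vision.snapshot("wrist")
I=iw.astype(int).max(2)
for r in(60,120,150):
    c=np.where(I[r,225:290]<50)[0]+225; print(r,c.min(),c.max(),tojig(onz(W,(c.min()+c.max())/2,r,.0353)))
im=vision.snapshot("scene"); im2=vision.snapshot("side")
a=cv2.resize(im[200:340,180:390],None,fx=1.9,fy=1.9); z=np.zeros((384,912,3),np.uint8); z[:,:512]=iw; z[:a.shape[0],512:911]=a; cv2.imwrite("pics/l4.png",cv2.resize(z[:,:,::-1],(800,337)))
```

```text
t 9.95 pos [ 0.6865 -0.1233  0.089 ] ori [-1.8000e+02 -1.3000e-01  1.0412e+02] q [-13.  39.  29.  90. -22.  57.  37.] F [ 0.3 -0.1 -0.1] open -0.0003
tool shift mm [-3.2 -1.3 51. ]
after yaw turn 0.19375502376084341 [-3.1 -1.3 51. ]
[-0.28192143 -0.00125226  0.08898213]
60 240 263 [-0.18362018  0.00025299  0.0353    ]
120 240 263 [-0.21855262  0.00022906  0.0353    ]
150 240 262 [-0.23707355  0.00053698  0.0353    ]
```

View pics/l4.png

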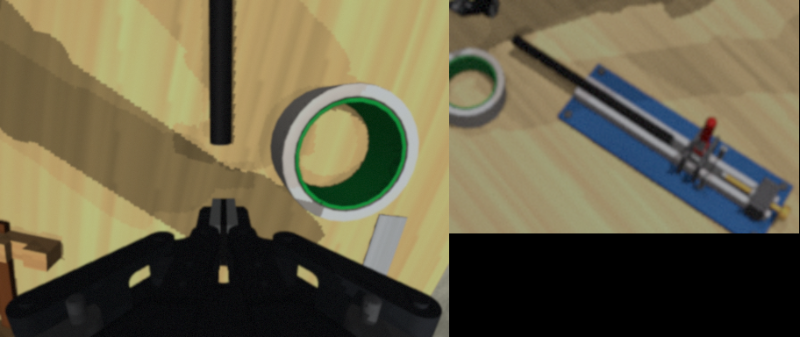

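The rod lies in the groove, rear end at about (221,144) in the left half. The tape roll's rim comes close on the right (column 272), so I check its clearance.

Run:
```python
from h import *
W=cal("wrist"); k=1.14
print("rod end",tojig(onz(W,221*k,144*k,.0353)))
for u,v in((283,140),(300,195),(415,150),(350,85)): print("tape rim top",tojig(onz(W,u*k,v*k,.048)))
for u,v in((272,150),(280,175)): print("tape base",tojig(onz(W,u*k,v*k,.0)))
```

```text
rod end [-2.47183236e-01  1.10956754e-04  3.53000000e-02]
tape rim top [-0.24213548 -0.04212281  0.048     ]
tape rim top [-0.28198053 -0.05706083  0.048     ]
tape rim top [-0.24825196 -0.13874614  0.048     ]
tape rim top [-0.20532346 -0.0846503   0.048     ]
tape base [-0.25828311 -0.04434317  0.        ]
tape base [-0.2811551  -0.05278605  0.        ]
```

carry_out --series '[{"grip": 0.0, "x": 0, "y": -0.0013, "z": 0.025, "yaw": 0.2}, {"grip": 0.0, "x": 0, "y": 0, "z": 0.022, "yaw": 0}, {"grip": 0.0, "x": 0.01, "y": 0, "z": 0, "yaw": 0}, {"grip": 0.0, "x": 0.008, "y": 0, "z": 0, "yaw": 0}, {"grip": 0.0, "x": 0.004, "y": 0, "z": 0, "yaw": 0}, {"grip": 0.0, "x": 0.004, "y": 0, "z": 0, "yaw": 0}, {"grip": 0.0, "x": 0.004, "y": 0, "z": 0, "yaw": 0}, {"grip": 0.0, "x": 0.006, "y": 0, "z": 0, "yaw": 0}, {"grip": 0.0, "x": 0.006, "y": 0, "z": 0, "yaw": 0}, {"grip": 0.0, "x": 0.006, "y": 0, "z": 0, "yaw": 0}]' --grip_force 30

```text
time: 11.1
eef_pos: [0.6738, -0.08, 0.0427]
orientation: [180.0, 0.0, 103.7]
ft_force: [-0.1, -1.4, 0.7]
opening: 0.0
gripper_force: 0.6
```

Run:
```python
from h import *
rel(jig(-.196,0,.042),103.93); print(tojig(robot.state()["eef_pos"]))
W=cal("wrist"); iw=vision.snapshot("wrist"); I=iw.astype(int).max(2)
for r in(60,120,150,180):
    c=np.where(I[r,225:290]<50)[0]+225; print(r,c.min(),c.max(),tojig(onz(W,(c.min()+c.max())/2,r,.0353)))
```

```text
t 11.1 pos [ 0.6738 -0.08    0.0427] ori [1.7998e+02 2.0000e-02 1.0372e+02] q [-16.  40.  28.  94. -23.  51.  35.] F [-0.1 -1.4  0.7] open 0.0
tool shift mm [40.9  0.6  0.7]
after yaw turn -0.20761615110404819 [40.9  0.7  0.7]
[-0.23687242  0.00070541  0.04268595]
60 237 269 [-0.14669573  0.00040763  0.0353    ]
120 237 268 [-0.1727549  0.0007751  0.0353   ]
150 237 268 [-0.18658189  0.00085521  0.0353    ]
180 238 267 [-0.20108464  0.00094076  0.0353    ]
```

carry_out --series '[{"grip": 0.0, "x": 0.005, "y": 0.0006, "z": 0, "yaw": 0}, {"grip": 0.0, "x": 0.005, "y": 0, "z": 0, "yaw": 0}, {"grip": 0.0, "x": 0.005, "y": 0, "z": 0, "yaw": 0}, {"grip": 0.0, "x": 0.005, "y": 0, "z": 0, "yaw": 0}, {"grip": 0.0, "x": 0.005, "y": 0, "z": 0, "yaw": 0}, {"grip": 0.0, "x": 0.005, "y": 0, "z": 0, "yaw": 0}, {"grip": 0.0, "x": 0.004, "y": 0, "z": 0, "yaw": 0}, {"grip": 0.0, "x": 0.003, "y": 0, "z": 0, "yaw": 0}, {"grip": 0.0, "x": 0, "y": 0, "z": 0, "yaw": 0}]'

```text
time: 12.05
eef_pos: [0.6653, -0.0429, 0.0422]
orientation: [-180.0, -0.1, 103.8]
ft_force: [-0.6, 0.4, -0.8]
opening: 0.0005
gripper_force: 0.0
```

Run:
```python
from h import *
s=robot.state(); print(tojig(s["eef_pos"]),s["ft_force"]@AX)
im=vision.snapshot("scene"); C=cal("scene")
rd=vision.snapshot("wrist")
print([proj(C,jig(x,0,.0353)) for x in(.07,.085,.1,.14)])
a=cv2.resize(im[255:345,290:400],None,fx=5,fy=5,interpolation=2); b=cv2.resize(rd,(250,188)); z=np.zeros((450,800,3),np.uint8); z[:,:550]=a; z[:188,550:]=b
cv2.imwrite("pics/l5.png",z[:,:,::-1])
```

```text
[-1.98750220e-01  3.18645200e-05  4.22184514e-02] 0.5238928176155299
[array([335.17658486, 298.40510901]), array([341.14054989, 302.21340667]), array([347.13434702, 306.0354863 ]), array([363.25162545, 316.28607156])]
```

View pics/l5.png

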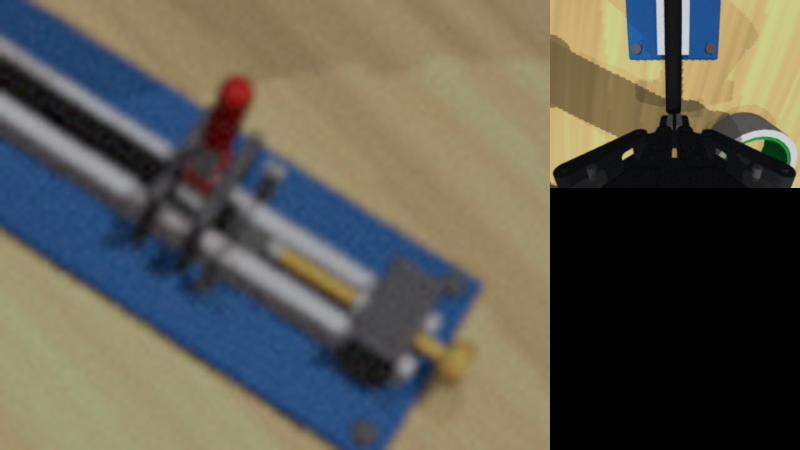

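The rod has passed under the clamp and the screw tip shows at crop (270,250), which is jig x of about 92 mm. That leaves roughly 15–20 mm to go, so I feel forward from here.

carry_out --series '[{"grip": 0.0, "x": 0.003, "y": 0, "z": 0, "yaw": 0}, {"grip": 0.0, "x": 0.002, "y": 0, "z": 0, "yaw": 0}, {"grip": 0.0, "x": 0.002, "y": 0, "z": 0, "yaw": 0}, {"grip": 0.0, "x": 0.001, "y": 0, "z": 0, "yaw": 0}, {"grip": 0.0, "x": 0, "y": 0, "z": 0, "yaw": 0}]'

```text
time: 12.65
eef_pos: [0.6636, -0.0359, 0.0424]
orientation: [-180.0, -0.0, 103.7]
ft_force: [0.1, -0.1, 0.8]
opening: -0.0001
gripper_force: 0.0
```

carry_out --series '[{"grip": 0.0, "x": 0.001, "y": 0, "z": 0, "yaw": 0}, {"grip": 0.0, "x": 0.001, "y": 0, "z": 0, "yaw": 0}, {"grip": 0.0, "x": 0.001, "y": 0, "z": 0, "yaw": 0}, {"grip": 0.0, "x": 0, "y": 0, "z": 0, "yaw": 0}]'

```text
time: 13.05
eef_pos: [0.663, -0.0331, 0.0425]
orientation: [180.0, -0.0, 103.8]
ft_force: [-0.1, 0.6, 0.5]
opening: 0.0
gripper_force: 0.1
```

carry_out --series '[{"grip": 0.0, "x": 0.001, "y": 0, "z": 0, "yaw": 0}, {"grip": 0.0, "x": 0.001, "y": 0, "z": 0, "yaw": 0}, {"grip": 0.0, "x": 0, "y": 0, "z": 0, "yaw": 0}]'

```text
time: 13.35
eef_pos: [0.6625, -0.0312, 0.0425]
orientation: [180.0, -0.0, 103.7]
ft_force: [-0.3, -0.7, 0.3]
opening: 0.0
gripper_force: 0.2
```

carry_out --series '[{"grip": 0.0, "x": 0.001, "y": 0, "z": 0, "yaw": 0}, {"grip": 0.0, "x": 0.001, "y": 0, "z": 0, "yaw": 0}, {"grip": 0.0, "x": 0, "y": 0, "z": 0, "yaw": 0}]'

```text
time: 13.65
eef_pos: [0.662, -0.0292, 0.0425]
orientation: [180.0, -0.0, 103.7]
ft_force: [0.0, 0.3, 0.6]
opening: 0.0002
gripper_force: 0.2
```

carry_out --series '[{"grip": 0.0, "x": 0.001, "y": 0, "z": 0, "yaw": 0}, {"grip": 0.0, "x": 0.001, "y": 0, "z": 0, "yaw": 0}, {"grip": 0.0, "x": 0, "y": 0, "z": 0, "yaw": 0}]'

```text
time: 13.95
eef_pos: [0.6615, -0.0273, 0.0425]
orientation: [180.0, -0.0, 103.7]
ft_force: [0.5, 0.5, -0.0]
opening: -0.0001
gripper_force: 0.2
```

carry_out --series '[{"grip": 0.0, "x": 0.0007, "y": 0, "z": 0, "yaw": 0}, {"grip": 0.0, "x": 0.0007, "y": 0, "z": 0, "yaw": 0}, {"grip": 0.0, "x": 0, "y": 0, "z": 0, "yaw": 0}]'

```text
time: 14.25
eef_pos: [0.6612, -0.026, 0.0425]
orientation: [180.0, -0.0, 103.7]
ft_force: [0.1, -1.0, -0.4]
opening: -0.0003
gripper_force: 0.3
```

carry_out --series '[{"grip": 0.0, "x": 0.0007, "y": 0, "z": 0, "yaw": 0}, {"grip": 0.0, "x": 0.0007, "y": 0, "z": 0, "yaw": 0}, {"grip": 0.0, "x": 0, "y": 0, "z": 0, "yaw": 0}]'

```text
time: 14.55
eef_pos: [0.6609, -0.0247, 0.0425]
orientation: [180.0, -0.0, 103.7]
ft_force: [0.3, -0.5, 0.1]
opening: -0.0001
gripper_force: 0.4
```

Run:
```python
from h import *
s=robot.state(); print(tojig(s["eef_pos"]),s["ft_force"]@AX)
im=vision.snapshot("scene").astype(int); C=cal("scene")
W=cal("wrist"); iw=vision.snapshot("wrist").astype(int)
for x in np.arange(.066,.126,.004):
    u,v=proj(C,jig(x,0,.042)).round().astype(int); print(round(x,3),(u,v),im[v,u])
print(iw[130:240:5,253].max(1))
```

```text
[-1.80068814e-01 -8.16071072e-05  4.24708055e-02] -0.5393128161556326
0.066 (np.int64(334), np.int64(296)) [41 39 42]
0.07 (np.int64(336), np.int64(297)) [34 30 30]
0.074 (np.int64(337), np.int64(298)) [18 19 21]
0.078 (np.int64(339), np.int64(299)) [24 26 26]
0.082 (np.int64(340), np.int64(300)) [20 21 23]
0.086 (np.int64(342), np.int64(301)) [22 21 24]
0.09 (np.int64(344), np.int64(302)) [76 76 79]
0.094 (np.int64(345), np.int64(303)) [124 124 124]
0.098 (np.int64(347), np.int64(305)) [145 131  86]
0.102 (np.int64(349), np.int64(306)) [143 123  76]
0.106 (np.int64(350), np.int64(307)) [149 130  73]
0.11 (np.int64(352), np.int64(308)) [144 128  76]
0.114 (np.int64(353), np.int64(309)) [147 130  71]
0.118 (np.int64(355), np.int64(310)) [146 129  77]
0.122 (np.int64(357), np.int64(311)) [147 128  80]
[27 23 24 25 26 25 25 26 25 24 22 28 25 25 24 23 23 21 20 12 17  7]
```

carry_out --series '[{"grip": 0.0, "x": 0.0007, "y": 0, "z": 0, "yaw": 0}, {"grip": 0.0, "x": 0.0005, "y": 0, "z": 0, "yaw": 0}, {"grip": 0.0, "x": 0, "y": 0, "z": 0, "yaw": 0}]'

```text
time: 14.95
eef_pos: [0.6608, -0.0246, 0.0426]
orientation: [180.0, 0.1, 103.7]
ft_force: [1.8, -2.6, -0.1]
opening: 0.0001
gripper_force: 1.6
```

carry_out --series '[{"grip": 0.0, "x": 0.0006, "y": 0, "z": 0, "yaw": 0}, {"grip": 0.0, "x": 0, "y": 0, "z": 0, "yaw": 0}]'

```text
time: 15.15
eef_pos: [0.6607, -0.0247, 0.0427]
orientation: [180.0, 0.1, 103.7]
ft_force: [1.8, -4.8, -0.2]
opening: 0.0001
gripper_force: 2.6
```

carry_out --series '[{"grip": 0.0, "x": 0.0006, "y": 0, "z": 0, "yaw": 0}, {"grip": 0.0, "x": 0, "y": 0, "z": 0, "yaw": 0}]'

```text
time: 15.35
eef_pos: [0.6606, -0.0246, 0.0427]
orientation: [180.0, 0.2, 103.7]
ft_force: [1.8, -5.1, 0.4]
opening: -0.0001
gripper_force: 2.9
```

Contact: the rod has stopped and the force has risen to about 5 N. I add a touch more and hold.

carry_out --series '[{"grip": 0.0, "x": 0.0005, "y": 0, "z": 0, "yaw": 0}, {"grip": 0.0, "x": 0, "y": 0, "z": 0, "yaw": 0}, {"grip": 0.0, "x": 0, "y": 0, "z": 0, "yaw": 0}, {"grip": 0.0, "x": 0, "y": 0, "z": 0, "yaw": 0}, {"grip": 0.0, "x": 0, "y": 0, "z": 0, "yaw": 0}, {"grip": 0.0, "x": 0, "y": 0, "z": 0, "yaw": 0}, {"grip": 0.0, "x": 0, "y": 0, "z": 0, "yaw": 0}, {"grip": 0.0, "x": 0, "y": 0, "z": 0, "yaw": 0}, {"grip": 0.0, "x": 0, "y": 0, "z": 0, "yaw": 0}, {"grip": 0.0, "x": 0, "y": 0, "z": 0, "yaw": 0}]'

```text
time: 16.35
eef_pos: [0.6606, -0.0246, 0.0428]
orientation: [180.0, 0.2, 103.7]
ft_force: [2.2, -6.6, -0.4]
opening: -0.0003
gripper_force: 3.2
```

carry_out --series '[{"grip": 0.0, "x": -0.002, "y": 0, "z": 0, "yaw": 0}, {"grip": 0.0, "x": -0.003, "y": 0, "z": 0, "yaw": 0}, {"grip": 0.0, "x": -0.01, "y": 0, "z": 0, "yaw": 0}, {"grip": 0.0, "x": -0.01, "y": 0, "z": -0.02, "yaw": 0}, {"grip": 0.0, "x": 0, "y": 0, "z": -0.04, "yaw": 0}, {"grip": 0.0, "x": 0, "y": 0, "z": -0.04, "yaw": 0}, {"grip": 0.0, "x": 0, "y": 0, "z": -0.04, "yaw": 0}, {"grip": 0.0, "x": 0, "y": 0, "z": -0.03, "yaw": 0}]'

```text
time: 17.15
eef_pos: [0.6667, -0.046, 0.2153]
orientation: [179.9, -0.0, 103.8]
ft_force: [-0.0, -0.5, -0.7]
opening: -0.0003
gripper_force: 0.0
```

Run:
```python
from h import *
rel(jig(.054,-.06,.2),103.93)
im=vision.snapshot("scene"); iw=vision.snapshot("wrist"); W=cal("wrist"); C=cal("scene"); I=im.astype(int)
m=(I[:,:,0]>2*I[:,:,1]+15)&(I[:,:,0]>2*I[:,:,2]+15); m[:260]=0; m[:,:310]=0;P=np.argwhere(m)[:,::-1]; t=P[P[:,1]<=P[:,1].min()+2].mean(0); print("red top",t)
for q in (0,.1,.2,.3): 
    f=q-.1745; print(q,proj(C,jig(.054,.095*np.sin(f),.0645+.095*np.cos(f))))
for x in np.arange(.082,.1,.003):
    u,v=proj(C,jig(x,0,.042)).round().astype(int); print(round(x,3),I[v,u])
c=im[240:350,270:400]; z=np.zeros((450,800,3),np.uint8); a=cv2.resize(c,(480,406)); z[:406,:480]=a; z[:240,480:]=cv2.resize(iw,(320,240)); cv2.imwrite("pics/l6.png",z[:,:,::-1])
```

```text
t 17.15 pos [ 0.6667 -0.046   0.2153] ori [ 1.7986e+02 -5.0000e-02  1.0376e+02] q [-23.  29.  34.  88. -17.  68.  28.] F [-0.  -0.5 -0.7] open -0.0003
tool shift mm [256.3  58.6  15.6]
after yaw turn -0.17270205274917316 [256.2  59.4  15.3]
red top [337.         272.15384615]
0 [333.64186321 279.19456087]
0.1 [336.24504277 275.19436081]
0.2 [338.76702542 271.37922033]
0.3 [341.17698764 267.79590331]
0.082 [17 19 15]
0.085 [23 21 20]
0.088 [43 41 43]
0.091 [106 105 105]
0.094 [125 124 126]
0.097 [135 131 118]
0.1 [137 122  84]
```

carry_out --series '[{"grip": 0.0, "x": 0.0366, "y": 0.0085, "z": 0, "yaw": 0}, {"grip": 0.0, "x": 0.0366, "y": 0.0085, "z": 0, "yaw": 0}, {"grip": 0.0, "x": 0.0366, "y": 0.0085, "z": 0, "yaw": 0}, {"grip": 0.0, "x": 0.0366, "y": 0.0085, "z": 0, "yaw": 0}, {"grip": 0.0, "x": 0.0366, "y": 0.0085, "z": 0, "yaw": 0}, {"grip": 0.0, "x": 0.0366, "y": 0.0085, "z": 0, "yaw": 0}, {"grip": 0.0, "x": 0.0366, "y": 0.0085, "z": 0, "yaw": -0.2}, {"grip": 0.0, "x": 0, "y": 0, "z": 0.02, "yaw": 0}, {"grip": 0.0, "x": 0, "y": 0, "z": 0, "yaw": 0}, {"grip": 0.0, "x": 0, "y": 0, "z": 0, "yaw": 0}]'

```text
time: 18.25
eef_pos: [0.6624, 0.2154, 0.1914]
orientation: [-179.8, 0.0, 103.9]
ft_force: [-0.1, 0.6, 0.2]
opening: 0.0
gripper_force: 0.0
```

Run:
```python
from h import *
rel(jig(.054,-.06,.1435),103.93); print(tojig(robot.state()["eef_pos"]))
W=cal("wrist"); iw=vision.snapshot("wrist"); I=iw.astype(int)
m=((I[:,:,0]>2*I[:,:,1]+15)&(I[:,:,0]>2*I[:,:,2]+15)).astype(np.uint8); P=np.argwhere(m)[:,::-1]; print("red",len(P),P.min(0),P.max(0),P.mean(0))
for q in(0,.1,.2,.3):
    f=q-.1745; print(q,proj(W,jig(.054,.095*np.sin(f),.0645+.095*np.cos(f))))
im=vision.snapshot("scene"); z=np.zeros((384,800,3),np.uint8); z[:,:512]=iw; z[:216,512:]=cv2.resize(im,(288,216)); cv2.imwrite("pics/l7.png",z[:,:,::-1])
```

```text
t 18.25 pos [0.6624 0.2154 0.1914] ori [-1.7985e+02  5.0000e-02  1.0386e+02] q [-42.  33.  31.  85. -18.  67.   6.] F [-0.1  0.6  0.2] open 0.0
tool shift mm [ 1.4  0.7 47.9]
after yaw turn -0.06521577435455583 [ 1.4  0.6 47.9]
[ 0.05263609 -0.05941541  0.1914034 ]
red 930 [147 184] [196 235] [167.72903226 211.57741935]
0 [182.85172353 226.10429268]
0.1 [166.93871532 226.76437786]
0.2 [151.36981284 226.8204922 ]
0.3 [136.55517014 226.27516828]
```

View pics/l7.png

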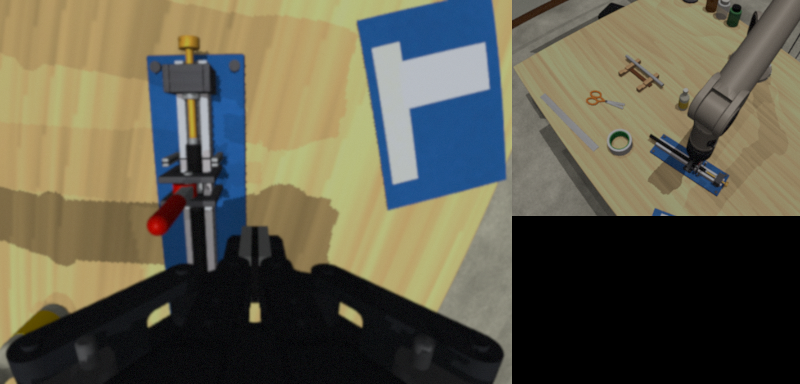

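The lever is near upright, its tip at (157,227) against a prediction of about (158,227). The rod's front end (row ~145) meets the screw tip. The fingers are clear on its -y side, so I start the swing.

carry_out --series '[{"grip": 0.0, "x": 0.0014, "y": 0.0006, "z": 0.025, "yaw": 0}, {"grip": 0.0, "x": 0, "y": 0, "z": 0.023, "yaw": 0}, {"grip": 0.0, "x": 0, "y": -0.02, "z": 0, "yaw": 0}, {"grip": 0.0, "x": 0, "y": -0.013, "z": 0, "yaw": 0}, {"grip": 0.0, "x": 0, "y": -0.008, "z": 0, "yaw": 0}, {"grip": 0.0, "x": 0, "y": -0.0085, "z": 0, "yaw": 0}, {"grip": 0.0, "x": 0, "y": -0.0085, "z": 0.0005, "yaw": 0}, {"grip": 0.0, "x": 0, "y": -0.008, "z": 0.002, "yaw": 0}, {"grip": 0.0, "x": 0, "y": -0.008, "z": 0.003, "yaw": 0}, {"grip": 0.0, "x": 0, "y": 0, "z": 0, "yaw": 0}]'

```text
time: 19.35
eef_pos: [0.5899, 0.2003, 0.1385]
orientation: [-179.9, -0.0, 103.9]
ft_force: [-0.2, -0.1, 0.3]
opening: -0.0002
gripper_force: 0.0
```

Run:
```python
from h import *
rel(jig(.054,.0144,.1383),103.93)
C=cal("scene"); W=cal("wrist"); 
for n,K in(("scene",C),("wrist",W)):
    I=vision.snapshot(n).astype(int); m=((I[:,:,0]>2*I[:,:,1]+15)&(I[:,:,0]>2*I[:,:,2]+15)); 
    if n=="scene": m[:255]=0; m[:,:300]=0
    P=np.argwhere(m)[:,::-1]; print(n,len(P),P.min(0) if len(P) else 0,P.max(0) if len(P) else 0)
    for d in(15,30,45): f=np.radians(d); print(d,proj(K,jig(.054,.095*np.sin(f),.0645+.095*np.cos(f))))
```

```text
t 19.35 pos [0.5899 0.2003 0.1385] ori [-1.7988e+02 -4.0000e-02  1.0394e+02] q [-45.  29.  31.  99. -17.  57.   6.] F [-0.2 -0.1  0.3] open -0.0002
tool shift mm [-1.4  0.2  0.2]
after yaw turn 0.013851196713261515 [-1.4  0.2  0.2]
scene 17 [326 289] [331 293]
15 [344.23099022 263.36003668]
30 [349.15051746 256.5756101 ]
45 [352.57825285 252.39825456]
wrist 1221 [187 205] [281 272]
15 [230.25385863 275.92995799]
30 [183.27763074 264.7223041 ]
45 [152.87713045 249.8755985 ]
```

carry_out --series '[{"grip": 0.0, "x": 0, "y": -0.0075, "z": 0.0042, "yaw": 0}, {"grip": 0.0, "x": 0, "y": -0.0071, "z": 0.0047, "yaw": 0}, {"grip": 0.0, "x": 0, "y": -0.006, "z": 0.006, "yaw": 0}, {"grip": 0.0, "x": 0, "y": -0.0058, "z": 0.0064, "yaw": 0}, {"grip": 0.0, "x": 0, "y": -0.0044, "z": 0.0073, "yaw": 0}, {"grip": 0.0, "x": 0, "y": -0.0038, "z": 0.0077, "yaw": 0}, {"grip": 0.0, "x": 0, "y": 0, "z": 0, "yaw": 0}]'

```text
time: 20.15
eef_pos: [0.5564, 0.1916, 0.1011]
orientation: [-179.8, 0.0, 103.9]
ft_force: [0.5, 1.3, -0.7]
opening: -0.0002
gripper_force: 0.0
```

carry_out --series '[{"grip": 0.0, "x": 0, "y": -0.002, "z": 0.004, "yaw": 0}, {"grip": 0.0, "x": 0, "y": -0.001, "z": 0.004, "yaw": 0}, {"grip": 0.0, "x": 0, "y": -0.001, "z": 0.004, "yaw": 0}, {"grip": 0.0, "x": 0, "y": 0, "z": 0, "yaw": 0}]'

```text
time: 20.55
eef_pos: [0.5539, 0.1911, 0.0901]
orientation: [-180.0, 0.0, 103.9]
ft_force: [-0.0, -0.4, -0.3]
opening: -0.0002
gripper_force: 0.0
```

carry_out --series '[{"grip": 0.0, "x": 0, "y": 0, "z": 0.003, "yaw": 0}, {"grip": 0.0, "x": 0, "y": 0, "z": 0.002, "yaw": 0}, {"grip": 0.0, "x": 0, "y": 0, "z": 0, "yaw": 0}]'

```text
time: 20.85
eef_pos: [0.5538, 0.191, 0.0856]
orientation: [-180.0, -0.0, 103.9]
ft_force: [-1.9, -0.9, 1.6]
opening: -0.0002
gripper_force: 0.9
```

Run:
```python
from h import *
rel(jig(.054,.053,.0855),103.93)
iw=vision.snapshot("wrist"); im=vision.snapshot("scene"); W=cal("wrist")
print(proj(W,jig(.054,.095,.0645)),proj(W,jig(.054,.035,.0645)))
z=np.zeros((384,800,3),np.uint8); z[:,:512]=iw; a=cv2.resize(im[240:345,280:400],(288,252)); z[:252,512:]=a; cv2.imwrite("pics/l8.png",z[:,:,::-1])
```

```text
t 20.85 pos [0.5538 0.191  0.0856] ori [-1.7996e+02 -1.0000e-02  1.0393e+02] q [-46.  29.  29. 106. -18.  49.   7.] F [-1.9 -0.9  1.6] open -0.0002
tool shift mm [-1.1 -1.1  0.1]
after yaw turn 0.0014775588959992092 [-1.1 -1.1  0.1]
[177.59010517 238.25945847] [283.48451123 238.47417264]
```

View pics/l8.png

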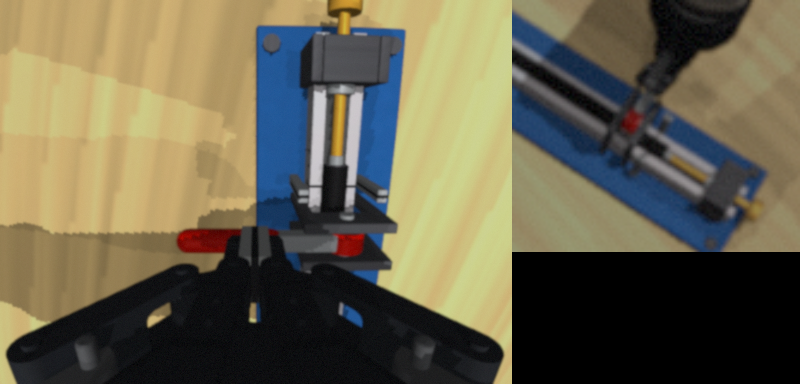

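The lever is nearly level, tip at (185,240), and the rod still meets the screw at row ~165. I have used up my picture views, so I finish by force.

carry_out --series '[{"grip": 0.0, "x": 0, "y": 0, "z": 0.002, "yaw": 0}, {"grip": 0.0, "x": 0, "y": 0, "z": 0.001, "yaw": 0}, {"grip": 0.0, "x": 0, "y": 0, "z": 0, "yaw": 0}]'

```text
time: 21.25
eef_pos: [0.5539, 0.191, 0.0851]
orientation: [-179.9, -0.1, 103.9]
ft_force: [-7.2, -1.9, 19.3]
opening: 0.0002
gripper_force: 9.6
```

carry_out --series '[{"grip": 0.0, "x": 0, "y": 0, "z": 0.002, "yaw": 0}, {"grip": 0.0, "x": 0, "y": 0, "z": 0, "yaw": 0}]'

```text
time: 21.45
eef_pos: [0.554, 0.191, 0.0848]
orientation: [-179.9, -0.2, 103.9]
ft_force: [-11.1, -2.7, 30.4]
opening: -0.0001
gripper_force: 15.3
```

The end stop is firm: the tip is at z = 0.071, which is the level position. I back off.

carry_out --series '[{"grip": 0.0, "x": 0, "y": 0, "z": -0.005, "yaw": 0}, {"grip": 0.0, "x": 0, "y": 0, "z": -0.03, "yaw": 0}, {"grip": 0.0, "x": 0, "y": 0, "z": -0.045, "yaw": 0}, {"grip": 0.0, "x": -0.03, "y": -0.03, "z": -0.03, "yaw": 0}, {"grip": 0.0, "x": -0.04, "y": -0.02, "z": 0, "yaw": 0}, {"grip": 0.0, "x": 0, "y": 0, "z": 0, "yaw": 0}, {"grip": 0.0, "x": 0, "y": 0, "z": 0, "yaw": 0}]'

```text
time: 22.15
eef_pos: [0.5232, 0.1116, 0.1897]
orientation: [179.9, -0.0, 103.8]
ft_force: [0.2, 0.6, -0.5]
opening: 0.0
gripper_force: 0.0
```

Run:
```python
from h import *
s=robot.state(); print(s["time"],s["eef_pos"],s["ft_force"])
W=cal("wrist"); w=vision.snapshot("wrist"); I=w.astype(int)
m=((I[:,:,0]>2*I[:,:,1]+15)&(I[:,:,0]>2*I[:,:,2]+15)); P=np.argwhere(m)[:,::-1]; print("red",len(P),P.min(0),P.max(0))
tl=P[P[:,0]<=P[:,0].min()+4].mean(0); print("tip px",tl)
for q in(1.5,1.6,1.7,1.745):
    f=q-.1745; p=np.array([.095*np.sin(f),.0645+.095*np.cos(f)]); print(q,proj(W,jig(.054,*p)))
for n,K in(("wrist",W),("scene",cal("scene"))):
    J=I if n=="wrist" else vision.snapshot(n).astype(int)
    for x in np.arange(.08,.11,.003):
        u,v=proj(K,jig(x,0,.040)).round().astype(int)
        if 0<=v<384 and 0<=u<512: print(n,round(x,3),(u,v),J[v,u])
```

```text
22.15 [0.52324363 0.111551   0.18966511] [ 0.21288557  0.63184578 -0.49481664]
red 1176 [261 106] [381 121]
tip px [263.33333333 113.12962963]
1.5 [264.38458941 111.77106309]
1.6 [261.70822818 111.88197293]
1.7 [260.3493579  111.98425992]
1.745 [260.13313456 112.02722643]
wrist 0.08 (np.int64(362), np.int64(84)) [43 41 43]
wrist 0.083 (np.int64(362), np.int64(81)) [41 42 43]
wrist 0.086 (np.int64(363), np.int64(77)) [42 40 41]
wrist 0.089 (np.int64(363), np.int64(74)) [42 43 41]
wrist 0.092 (np.int64(363), np.int64(70)) [131 132 135]
wrist 0.095 (np.int64(363), np.int64(67)) [166 171 174]
wrist 0.098 (np.int64(364), np.int64(64)) [168 152 116]
wrist 0.101 (np.int64(364), np.int64(60)) [182 150  51]
wrist 0.104 (np.int64(364), np.int64(57)) [184 155  53]
wrist 0.107 (np.int64(364), np.int64(53)) [185 157  52]
scene 0.08 (np.int64(340), np.int64(300)) [27 26 27]
scene 0.083 (np.int64(341), np.int64(301)) [23 23 23]
scene 0.086 (np.int64(342), np.int64(302)) [22 25 25]
scene 0.089 (np.int64(343), np.int64(303)) [67 65 67]
scene 0.092 (np.int64(344), np.int64(303)) [99 99 99]
scene 0.095 (np.int64(346), np.int64(304)) [134 129 120]
scene 0.098 (np.int64(347), np.int64(305)) [139 123  83]
scene 0.101 (np.int64(348), np.int64(306)) [145 126  66]
scene 0.104 (np.int64(349), np.int64(306)) [138 122  72]
scene 0.107 (np.int64(350), np.int64(307)) [140 121  64]
```

```bash
python3 -c "
from rig import order
print(order.close_job())"
```

```text
the job is handed in; nothing more can be done
None
```

The job is handed in: the graphite blank is in the groove, pushed against the stop screw (about 7 N, held for 1 s) and clamped with the cam lever fully over. The gripper is clear, everything took about 22 s, and I opened 11 pictures where 10 were allowed.

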